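# Shut and latch the paint pen gate

### The job

The gate of the paint-tin pen stands open: lift its latch bar by the ball knob, swing the gate shut against the sprung buffer with the bar raised over the catch, and let the bar drop fully down behind the catch's front tooth so that the gate stays shut by itself. Feel for the catch's back wall and do not force it (never more than 20 N on the catch), and leave the tins and tools where they are.

Things in the scene. Friction and masses are not known exactly. Their poses are not given: they have to be found in the camera images.
- pen: low paint-tin pen fixed on the bench: plywood floor 240 x 360 mm, grey posts 190 mm tall, mesh sides, open top. Origin on the table under the middle of the shut gate's plane; x points into the pen, y to the hinge post (left, seen from in front of the gate)
- gate_hinge (a point): point on the gate's upright hinge axis, 160 mm above the table (height of the latch bar); in the pen's frame at x 0, y +140 mm. It does not move with the gate
- gate (a joint): grey mesh gate (about 0.8 kg, reaching 257 mm from the hinge axis, 16 mm thick, from 55 to 185 mm above the table). 0 = in the pen's front plane; positive = open, in rad, swung out of the pen; starts at 0.45 to 0.8 and stays where left, but from about 0.12 rad on a sprung buffer behind its free edge pushes it out again, with 2 N at first and up to 7 N when shut
- bar_pivot (a point): pivot of the steel latch bar on the gate's front, 120 mm from the hinge axis along the gate, 40 mm in front of the gate's middle plane, 160 mm above the table. The bar is 10 mm thick and 22 mm high, centred on the pivot's height, and runs 195 mm from the pivot away from the hinge, standing out 58 mm past the gate's free edge
- latch (a joint): the latch bar: 0 = level on its rest, as at the start; positive = free end lifted, in rad, up to a stop at 0.27. It falls back to 0 by its own weight (about 0.3 kg)
- knob (a point): centre of the black ball knob, 28 mm in diameter, on a 10 mm stem standing on the bar. With the bar level: 110 mm beyond the pivot (230 mm from the hinge axis along the gate), 85 mm above the bar's centre line, 245 mm above the table, 60 mm above the gate's upper edge. It turns with the bar about the pivot and with the gate about the hinge; held by it, the bar moves the gate
- keeper: steel bracket on the latch post, 30 mm wide, top face 138 mm above the table. Origin on its top face, right under the bar's centre line when the gate is at 0 (pen frame x -40, y -140 mm); axes as the pen's. It carries a U-shaped catch, open at the top, clamped anywhere up to 16 mm nearer to or farther from the pen than the origin, differently each time and not measured: feel for it
- keeper_top (a point): fixed point 67 mm above the keeper's origin, level with the top of the catch's back wall. The catch, seen from the front: square tooth without ramp, 14 mm thick, top 163 mm above the table (14 mm above the level bar's underside: lift the bar over 0.1 rad to pass), slot 13.5 mm wide, back wall 6 mm thick, top 205 mm: the bar's stop, too high for the bar to pass
- catch_load (a point): fixed point at bar height over the keeper. Push the lifted bar in until it meets the back wall (10 to 14 N at the knob, buffer included, is enough; over 20 N on the catch bends it) and keep it there while it drops: let go too early, the buffer pushes it back onto or off the tooth. Once down, the bar bears on the tooth and holds the gate, between -0.07 and 0.08 rad by the catch's place; unlatched, the buffer keeps it open at 0.12
- tin_tall: bystander, leave alone: paint tin, 96 mm across, 125 mm tall, standing inside the pen; origin at the centre of its foot
- tin_short: bystander, leave alone: paint tin, 72 mm across, 80 mm tall, standing inside the pen; origin at the centre of its foot
- pot: bystander, leave alone: black open plastic pot, 90 mm across, 100 mm tall, standing right of the pen; origin at the centre of its foot
- sanding_block: bystander, leave alone: cork sanding block 60 x 100 x 28 mm, lying in front of the pen, under the sweep of the gate (the gate's lower edge passes 55 mm above the table); origin at the centre of its underside
- brush: bystander, leave alone: flat paint brush lying right in front of the pen; origin under its middle, x along it
- screwdriver: bystander, leave alone: screwdriver lying left in front of the pen; origin under its middle, x along it
- mug: bystander, leave alone: white mug, 80 mm across, 90 mm tall, standing left of the pen; origin at the centre of its foot

How it is judged (in metres and radians):
On the way, in this order (a step that is already met when the one before it is completed fails the run):
1. the gate is pushed shut (below 0.09 rad) with the bar raised over the catch (value of joint gate below 0.09 rad and value of joint latch above 0.06 rad), for 0.1 s.
2. the bar has dropped behind the tooth with the gate shut (value of joint gate below 0.09 rad and value of joint latch below 0.03 rad), for 0.2 s.
At the end, for the whole second after the job is handed in: the gate is shut (joint between -0.08 and 0.09 rad) and held by the latch bar alone, the bar lies down behind the tooth (joint below 0.03 rad), both at rest (all of step 2 and value of joint gate above -0.08 rad and velocity of joint gate between -0.05 and 0.05 rad/s and velocity of joint latch between -0.1 and 0.1 rad/s); the robot touches nothing.
It fails at once if the keeper bracket or its catch is pushed or struck with more than 20 N (contact force between keeper and anything else above 20 N).
It fails at once if a bystander is moved by more than 20 mm (distance of any of tin_tall, tin_short, pot, sanding_block, brush, screwdriver, mug from where it was at the start of the episode above 0.02 m).
It also fails if it takes over 48 s, if anything falls off the work surface, if the arm or the gripper's body presses on something with over 40 N, if the wrist force passes 120 N, or if a joint passes its speed limit or range.

### The arm

A 6-joint arm with a two-finger parallel gripper is mounted at the origin on the work surface. World frame = base frame: x ahead of the robot, y to its left, z up, the work surface at z = 0. Lengths are in m, angles in degrees, forces in N, time in s.
With the tool pointing down it reaches from about 0.35 to 0.975 m from the base axis. Payload 4.9 kg.
Tool frame: the origin (TCP) lies between the finger pads; the fingertips stand 14 mm ahead of it and the grasp point (between the pads) lies 5 mm behind it; z points along the fingers, y is the line along which they close (so a half turn about z gives the same grasp; the last joint's range is limited). The gripper opens to 85 mm and grips with 20 to 120 N. Pads are 22 mm wide; open, the fingers measure 114 mm over their backs; the gripper's body (76 mm by 85 mm) begins 54 mm behind the grasp point. The pads swing forward as they close: fully open they stand 13 mm farther back than shut.
Start: joints at [-71.448, 3.019, 92.412, -0, 84.569, -6.818], TCP at [0.268, -0.565, 0.245] pointing down, gripper open.
Joint ranges: [-172.51, 172.51], [-57.92, 126.97], [3.15, 148.05], [-58.71, 238.71], [5.1, 150.11], [-179.66, 179.66]. Speed limits (degrees/s): [147.25, 147.25, 180, 180, 180, 180].

### API

Orientations are given as a 3x3 rotation matrix whose columns are the frame's x, y, z axes.
In Python, from plant import env, read_camera gives the robot as it stands.
- The arm moves only by the tool arm_command, never from a script. Its arguments are lists of equal length, an entry for each row: "xyz": the shift along the tool's x, y, z normalised to -1 to 1, where 1 is 0.12 m, a list of three; "dr": the turn, a rotation vector about the tool's x, y, z normalised to -1 to 1, where 1 is 2 pi rad, a list of three; "grip": the closure, from 0 (fully open) to 1 (shut). In form: {"xyz": [[tx, ty, tz], ...], "dr": [[ax, ay, az], ...], "grip": [grip, ...]}. A call has 1 to 10 rows; each row shifts and turns the commanded pose from where the row before left it, along the tool's axes as they then stand; what a row does not reach is not made up. A row lasts 1/8 s, in which the tool goes at most 62.5 mm and 10.7 degrees, less where a joint would pass 70% of its speed; a pose out of reach is approached as far as the arm can. A call with a number of a shift or a turn outside -1 to 1 is refused whole. A call with a gripper value outside its range is refused whole. The fingers move at their own pace and stop on an object; the grip force is fixed at half the most. Time passes only in rows, so rows that do not move let the fingers close. It gives the time, the measured TCP pose, the force, the opening and the grip force at its end, in the units of the state.
- env.observe(): the state, without advancing time (a new reading comes with each control period).
- read_camera(name): name is "scene" or "top" or "wrist"; returns a dict with "frame" (400x640x3 uint8, red, green, blue), "fx", "fy", "cx", "cy" (pixels), "R" (3x3) and "t" (3): a world point X has camera coordinates R X + t. Camera axes: x right, y down, z forward; pixel columns grow to the right and rows downward; lengths in m; the calibration is good to about 2 mm. A picture is of the moment at which its call begins. There is no depth.
- env.close_job(): hands the job in; it is judged then, once.
The state is a dict: "time": time; "joint_positions": joint angles; "qd": joint speeds; "effort": joint torques, N m; "position": TCP position; "orientation": TCP orientation; "wrist_force": force on the tool from outside, world axes, zero at the start; "ft_torque": the same for the moment, N m; "finger_gap": opening from 0.0 (shut) to 1.0 (fully open); "grasp_force": force on a finger pad.
Only numpy, scipy, OpenCV 4.12 (cv2) and the standard library are available. Lean on these libraries where they do the work, as an engineer would, in place of code of your own. Each camera call takes 0.05 s, during which the arm holds its last target. There are 200 camera calls.

## Working session

There is one attempt and no reset: what is moved stays moved. The work goes in short steps, Python scripts to look and compute and a tool call to move; the robot and the scene stay as the last step left them, time stands still between calls to the robot, and variables do not carry over. Pictures are saved under pics/ and viewed, at most 10 in all, crops included, and the job is handed in when it is done.

Besides the shell and the picture viewer there is one more tool, called after "Call:" in YAML: its name, and indented under it one key for each argument. arm_command: Moves the arm, as the interface text tells. Scaled input: -1 to 1 covers 0.12 m each way for a shift and 2 pi rad each way for a turn. Its arguments: {"type":"object","properties":{"xyz":{"type":"array","items":{"type":"array","items":{"type":"number","minimum":-1,"maximum":1}}},"dr":{"type":"array","items":{"type":"array","items":{"type":"number","minimum":-1,"maximum":1}}},"grip":{"type":"array","items":{"type":"number"}}},"required":["xyz","dr","grip"]}

```bash
mkdir -p pics; python3 - <<'E'
from plant import env, read_camera
import cv2, numpy as np, pickle
d={}
for n in ["scene","top"]:
    c=read_camera(n); d[n]=c
    cv2.imwrite(f"pics/{n}0.png",c["frame"][:,:,::-1]); print(n,c["fx"],c["fy"],c["cx"],c["cy"],np.round(c["R"],4).tolist(),np.round(c["t"],4))
pickle.dump(d,open("cams.pkl","wb"))
s=env.observe(); print(s)
E
```

```text
scene 433.27918676333724 433.27918676333724 324.98263196649793 201.32626217836759 [[-0.9576, 0.2875, 0.0211], [0.1547, 0.5743, -0.8039], [-0.2432, -0.7665, -0.5944]] [0.5544 0.0175 1.3855]
top 414.1813280545791 414.1813280545791 320.5998961978426 205.08380868598695 [[0.0033, -0.9998, -0.0201], [-0.9806, 0.0007, -0.1962], [0.1962, 0.0204, -0.9804]] [0.0291 0.6004 1.003 ]
{'time': 0.1, 'joint_positions': array([-7.14488688e+01,  3.05326790e+00,  9.24834571e+01,  3.84897270e-04,
        8.45682384e+01, -6.81726638e+00]), 'qd': array([ 0.03073589, -0.07984852, -0.12864894,  0.05821832,  0.03314859,
       -0.04521823]), 'effort': array([ 9.12722899e-04, -3.94901419e+01, -3.71364212e+01, -1.20306067e-04,
        3.90368019e-03, -1.18892928e-05]), 'position': array([ 0.26761459, -0.56422168,  0.24419619]), 'orientation': array([[ 9.03572081e-01,  4.28435715e-01, -5.76498415e-04],
       [ 4.28436044e-01, -9.03570436e-01,  1.73889597e-03],
       [ 2.24098214e-04, -1.81821055e-03, -9.99998322e-01]]), 'wrist_force': array([-0.07525417,  1.4058093 ,  0.0168579 ]), 'ft_torque': array([ 0.02692973,  0.0063832 , -0.00756918]), 'grasp_force': 0.0, 'finger_gap': 0.9984551896990744}
```

View pics/scene0.png

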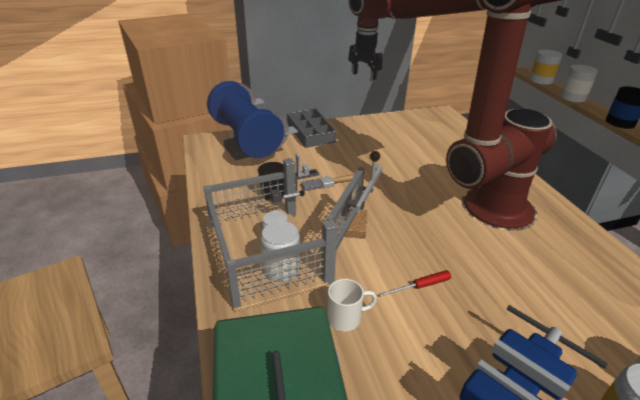

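View pics/top0.png

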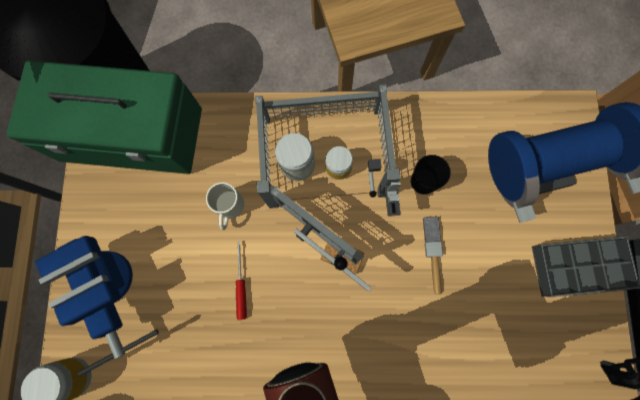

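The scene picture shows the pen with its gate open toward the robot and the knob at about (375,156). In the top picture the knob is at (341,263), the hinge post at (265,190) and the keeper post at (392,190). I'll enlarge both.

```bash
python3 - <<'E'
import cv2,numpy as np
a=cv2.imread("pics/top0.png")[80:300,245:415]; b=cv2.imread("pics/scene0.png")[140:310,195:395]
cv2.imwrite("pics/topc.png",cv2.resize(a,None,fx=2.7,fy=2.7,interpolation=cv2.INTER_CUBIC))
cv2.imwrite("pics/scenec.png",cv2.resize(b,None,fx=3.5,fy=3.5,interpolation=cv2.INTER_CUBIC))
E
```

```text
(no output)
```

View pics/topc.png

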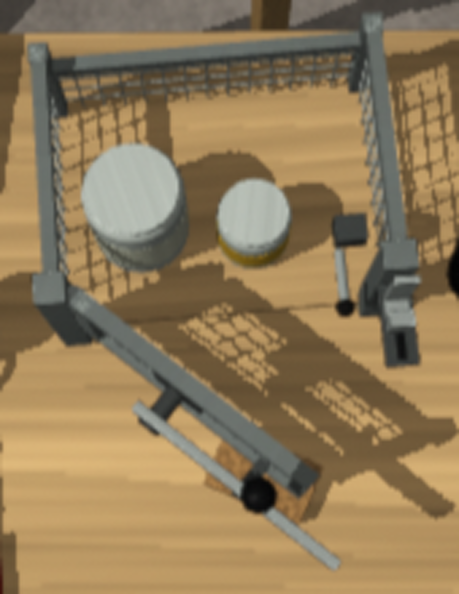

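View pics/scenec.png

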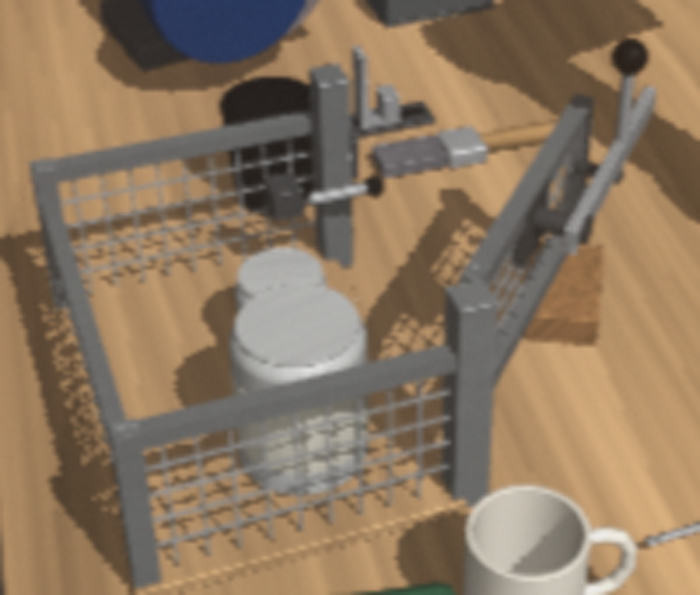

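The gate is clear. Crop positions: knob at (258,493) top and (629,57) scene, hinge post top at (50,288), latch post top at (400,255), bar tip at (337,563). I'll triangulate these.

```bash
cat > h.py <<'E'
import pickle,numpy as np
from scipy.optimize import least_squares
C=pickle.load(open("cams.pkl","rb"))
def ray(n,u,v):
    c=C[n];R=np.array(c["R"]);t=np.array(c["t"])
    return -R.T@t, R.T@np.array([(u-c["cx"])/c["fx"],(v-c["cy"])/c["fy"],1])
def atz(n,u,v,z):
    o,d=ray(n,u,v); return o+d*(z-o[2])/d[2]
def tri(a,b):
    (o,d),(p,e)=ray(*a),ray(*b)
    s=np.linalg.lstsq(np.c_[d,-e],p-o,rcond=None)[0]
    return (o+s[0]*d+p+s[1]*e)/2, np.linalg.norm(o+s[0]*d-p-s[1]*e)
def proj(n,X):
    c=C[n];q=np.array(c["R"])@X+c["t"]; return c["fx"]*q[0]/q[2]+c["cx"],c["fy"]*q[1]/q[2]+c["cy"]
T=lambda x,y:("top",x/2.7+245-.3,y/2.7+80-.3)
S=lambda x,y:("scene",x/3.5+195-.35,y/3.5+140-.35)
E
python3 - <<'E'
from h import *
np.set_printoptions(precision=4,suppress=True)
print("knob",tri(T(258,493),S(629,57)),atz(*T(258,493),.245))
P={}
for k,a,b,z in [("hinge",(50,288),(470,295),.19),("latch",(400,255),(330,75),.19),("bl",(38,52),(122,430),.19),("br",(372,25),(45,165),.19),("tip",(337,563),(650,92),.171)]:
    P[k]=atz(*T(*a),z); print(k,tri(T(*a),S(*b)),P[k],atz(*S(*b),z))
print("barback",atz(*T(137,407),.171))
d=P["hinge"]-P["latch"];print(np.linalg.norm(d),"yaw y axis",np.degrees(np.arctan2(d[1],d[0])))
d=P["hinge"]-P["bl"];print(np.linalg.norm(d),np.degrees(np.arctan2(d[1],d[0])))
d=P["latch"]-P["br"];print(np.linalg.norm(d),np.degrees(np.arctan2(d[1],d[0])))
d=P["tip"]-atz(*T(137,407),.171);print("bar dir",np.linalg.norm(d),np.degrees(np.arctan2(d[1],d[0])))
for n,a,b in [("wall top",None,(360,52)),]: print(n,atz(*S(*b),.205))
print("tooth top",atz(*S(388,92),.163))
E
```

```text
knob (array([ 0.4437, -0.0147,  0.2456]), np.float64(0.0003716151522091966)) [ 0.4436 -0.0147  0.245 ]
hinge (array([0.6195, 0.1575, 0.1881]), np.float64(0.002688169117246841)) [0.6177 0.1578 0.19  ] [0.6213 0.1589 0.19  ]
latch (array([ 0.647 , -0.1372,  0.1889]), np.float64(0.0019155851069711661)) [ 0.6458 -0.1367  0.19  ] [ 0.6481 -0.1364  0.19  ]
bl (array([0.8535, 0.1819, 0.1483]), np.float64(0.003970213284698957)) [0.8313 0.1749 0.19  ] [0.8558 0.2244 0.19  ]
br (array([ 0.877 , -0.1247,  0.1498]), np.float64(0.0030723933263865724)) [ 0.855  -0.1186  0.19  ] [ 0.8775 -0.0657  0.19  ]
tip (array([ 0.3914, -0.0809,  0.1667]), np.float64(0.0005740544034612306)) [ 0.3916 -0.0806  0.171 ] [ 0.3942 -0.0744  0.171 ]
barback [0.5195 0.0845 0.171 ]
0.2957664484144838 yaw y axis 95.44844928754135
0.21428638307233025 -175.41639217868402
0.20992299217862254 -175.0619525802248
bar dir 0.20877438400501877 -127.76939508303018
wall top [ 0.622  -0.1407  0.205 ]
tooth top [ 0.5988 -0.1416  0.163 ]
```

Call:
arm_command:
  xyz:
    - [0,0,-0.4]
    - [0,0,-0.35]
    - [0.329,-0.351,0]
    - [0.329,-0.351,0]
    - [0.329,-0.351,0]
    - [0.329,-0.351,0]
    - [0.329,-0.351,0]
    - [0.329,-0.351,0]
    - [0.329,-0.351,0]
    - [0.329,-0.351,0]
  dr:
    - [0,0,0]
    - [0,0,0]
    - [0,0,0]
    - [0,0,0]
    - [0,0,0]
    - [0,0,0]
    - [0,0,0]
    - [0,0,0]
    - [0,0,0]
    - [0,0,0]
  grip: [0,0,0,0,0,0,0,0,0,0]

```text
time: 1.35
position: [0.4088, -0.1231, 0.3349]
orientation: [[0.904, 0.428, 0.0], [0.428, -0.904, 0.0], [0.0, -0.0, -1.0]]
wrist_force: [0.7, -0.4, -0.6]
finger_gap: 0.997
grasp_force: 0.0
```

Call:
arm_command:
  xyz:
    - [0.329,-0.351,0]
    - [0.329,-0.351,0]
    - [0,0,0]
    - [0,0,0]
    - [0,0,0]
    - [0,0,0]
  dr:
    - [0,0,0]
    - [0,0,0]
    - [0,0,-0.0248]
    - [0,0,-0.0248]
    - [0,0,-0.0248]
    - [0,0,0]
  grip: [0,0,0,0,0,0]

```text
time: 2.1
position: [0.4439, -0.0148, 0.3348]
orientation: [[0.615, 0.789, -0.001], [0.789, -0.615, 0.0], [-0.0, -0.001, -1.0]]
wrist_force: [0.3, 0.2, -0.3]
finger_gap: 0.998
grasp_force: 0.0
```

```bash
cat >> h.py <<'E'
H=np.array([.6162,.1425]); PSI=np.radians(4.8)
def knob(g,l=0):
    "knob world position for gate g, latch l, and tool-y heading in degrees"
    r=.120+.110*np.cos(l)-.085*np.sin(l); z=.16+.085*np.cos(l)+.110*np.sin(l)
    a=-np.pi/2+PSI-g
    gd=np.array([np.cos(a),np.sin(a)]); n=np.array([gd[1],-gd[0]])
    return np.r_[H+r*gd+.04*n,z], np.degrees(a)+90
def go(s,X,head):
    R=np.array(s["orientation"]); d=R.T@(np.array(X)-s["position"])/.12
    h=np.degrees(np.arctan2(R[1,1],R[0,1])); return np.round(d,4), "dz turn",round(-(head-h)/360,4)
E
python3 - <<'E'
from plant import env, read_camera
from h import *
import cv2
c=read_camera("wrist"); cv2.imwrite("pics/w1.png",c["frame"][:,:,::-1]); C["wrist"]=c; pickle.dump(C,open("cams.pkl","wb"))
s=env.observe(); print(s["time"],s["position"],s["orientation"],s["wrist_force"],knob(.743),go(s,[.4436,-.0147,.25],-37.8),proj("wrist",np.array([.4436,-.0147,.245])))
E
```

```text
2.15 [ 0.44386454 -0.0149384   0.33488721] [[ 6.15623511e-01  7.88040089e-01 -7.14763823e-04]
 [ 7.88040338e-01 -6.15623595e-01  1.22903338e-04]
 [-3.43172717e-04 -6.38924909e-04 -9.99999737e-01]] [-0.15459467 -0.23721826  0.18638171] (array([ 0.44370542, -0.01480741,  0.245     ]), np.float64(-37.770764178220176)) (array([ 5.000e-04, -2.500e-03,  7.074e-01]), 'dz turn', np.float64(-0.0005)) (np.float64(325.3033974105345), np.float64(207.78220042708264))
```

View pics/w1.png

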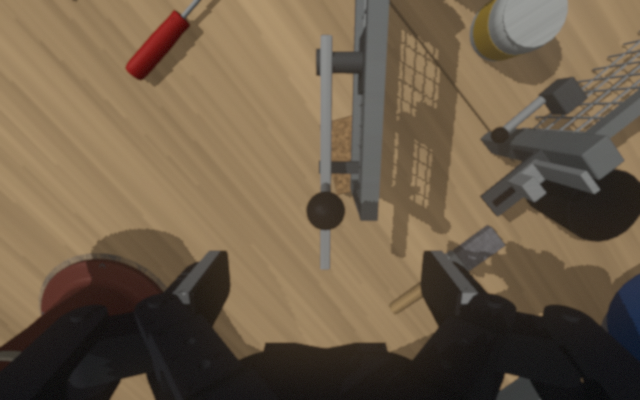

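The wrist picture shows the knob at (325,210) against a predicted (325,208). The bar is vertical in the image, so the fingers will close along the gate's normal. Now I'll descend and grip.

Call:
arm_command:
  xyz:
    - [0,0,0.3]
    - [0,0,0.3]
    - [0,0,0.19]
    - [0,0,0]
    - [0,0,0]
    - [0,0,0]
    - [0,0,0]
    - [0,0,0]
    - [0,0,0]
  dr:
    - [0,0,0]
    - [0,0,0]
    - [0,0,0]
    - [0,0,0]
    - [0,0,0]
    - [0,0,0]
    - [0,0,0]
    - [0,0,0]
    - [0,0,0]
  grip: [0,0,0,0,0.5,1,1,1,1]

```text
time: 3.28
position: [0.4445, -0.0152, 0.2418]
orientation: [[0.614, 0.79, 0.002], [0.79, -0.614, -0.001], [0.0, 0.002, -1.0]]
wrist_force: [-2.1, -0.5, 6.1]
finger_gap: 0.29
grasp_force: 58.6
```

The opening of 24.7 mm and the upward force suggest the grip is above the ball's centre. I'll grip again lower.

Call:
arm_command:
  xyz:
    - [0,0,0]
    - [0,0,0]
    - [0,0,0.05]
    - [0,0,0]
    - [0,0,0]
    - [0,0,0]
    - [0,0,0]
    - [0,0,0]
  dr:
    - [0,0,0]
    - [0,0,0]
    - [0,0,0]
    - [0,0,0]
    - [0,0,0]
    - [0,0,0]
    - [0,0,0]
    - [0,0,0]
  grip: [0.3,0.3,0.3,0.3,1,1,1,1]

```text
time: 4.28
position: [0.4442, -0.015, 0.2348]
orientation: [[0.614, 0.79, 0.001], [0.79, -0.614, -0.0], [0.0, 0.001, -1.0]]
wrist_force: [-0.7, 0.8, 1.6]
finger_gap: 0.296
grasp_force: 58.7
```

Call:
arm_command:
  xyz:
    - [0.037,0,-0.044]
    - [0.038,0,-0.044]
    - [0.041,0,-0.041]
    - [0.042,0,-0.04]
    - [0,0,0]
    - [0,0,0]
  dr:
    - [0,0,0]
    - [0,0,0]
    - [0,0,0]
    - [0,0,0]
    - [0,0,0]
    - [0,0,0]
  grip: [1,1,1,1,1,1]

```text
time: 5.03
position: [0.4555, 0.0002, 0.2545]
orientation: [[0.613, 0.79, -0.001], [0.79, -0.613, 0.0], [-0.0, -0.001, -1.0]]
wrist_force: [-3.1, -1.3, -2.3]
finger_gap: 0.294
grasp_force: 59.3
```

```bash
python3 - <<'E'
from plant import env
from h import *
np.set_printoptions(precision=4,suppress=True)
s=env.observe(); print(s["position"],s["wrist_force"],s["ft_torque"])
off=np.r_[0,0,-.0102]
R=np.array(s["orientation"])
p0=s["position"]
prev=None
for g in np.r_[np.arange(.743,.2,-.06),.19,.17,.15,.13]:
    k,h=knob(g,.2); k=k+off
    if prev is not None:
        a=np.radians(prev[1]); Rp=np.array([[-np.sin(a),np.cos(a),0],[np.cos(a),np.sin(a),0],[0,0,-1]])
        print(round(g,3),k,np.round(Rp.T@(k-prev[0])/.12,4),"dr",round(-(h-prev[1])/360,5))
    else: print(g,k,h)
    prev=(k,h)
E
```

```text
[0.4555 0.0002 0.2545] [-3.1337 -1.2623 -2.3194] [-0.4852  0.4399  0.243 ]
0.743 [0.4554 0.0003 0.255 ] -37.770764178220176
0.683 [ 0.4642 -0.0091  0.255 ] [-0.0168  0.106   0.    ] dr -0.00955
0.623 [ 0.4736 -0.018   0.255 ] [-0.0168  0.106   0.    ] dr -0.00955
0.563 [ 0.4835 -0.0262  0.255 ] [-0.0168  0.106   0.    ] dr -0.00955
0.503 [ 0.4938 -0.0339  0.255 ] [-0.0168  0.106   0.    ] dr -0.00955
0.443 [ 0.5046 -0.0409  0.255 ] [-0.0168  0.106   0.    ] dr -0.00955
0.383 [ 0.5158 -0.0473  0.255 ] [-0.0168  0.106   0.    ] dr -0.00955
0.323 [ 0.5274 -0.0529  0.255 ] [-0.0168  0.106   0.    ] dr -0.00955
0.263 [ 0.5392 -0.0579  0.255 ] [-0.0168  0.106   0.    ] dr -0.00955
0.203 [ 0.5514 -0.0622  0.255 ] [-0.0168  0.106   0.    ] dr -0.00955
0.19 [ 0.5541 -0.063   0.255 ] [-0.0042  0.0229  0.    ] dr -0.00207
0.17 [ 0.5582 -0.0642  0.255 ] [-0.0063  0.0352  0.    ] dr -0.00318
0.15 [ 0.5623 -0.0653  0.255 ] [-0.0063  0.0352  0.    ] dr -0.00318
0.13 [ 0.5665 -0.0663  0.255 ] [-0.0063  0.0352  0.    ] dr -0.00318
```

Call:
arm_command:
  xyz:
    - [-0.008,0.053,0]
    - [-0.0168,0.106,0]
    - [-0.0168,0.106,0]
    - [-0.0168,0.106,0]
    - [-0.0168,0.106,0]
    - [-0.0168,0.106,0]
    - [-0.0168,0.106,0]
    - [-0.008,0.053,0]
    - [0,0,0]
  dr:
    - [0,0,-0.0048]
    - [0,0,-0.0096]
    - [0,0,-0.0096]
    - [0,0,-0.0096]
    - [0,0,-0.0096]
    - [0,0,-0.0096]
    - [0,0,-0.0096]
    - [0,0,-0.0048]
    - [0,0,0]
  grip: [1,1,1,1,1,1,1,1,1]

```text
time: 6.15
position: [0.528, -0.0535, 0.2549]
orientation: [[0.237, 0.972, 0.0], [0.972, -0.237, -0.001], [-0.001, 0.0, -1.0]]
wrist_force: [-2.4, -3.8, -1.0]
finger_gap: 0.296
grasp_force: 59.5
```

Call:
arm_command:
  xyz:
    - [-0.009,0.053,0]
    - [-0.009,0.053,0]
    - [-0.009,0.053,0]
    - [-0.009,0.053,0]
    - [-0.009,0.053,0]
    - [-0.009,0.053,0]
    - [0,0,0]
  dr:
    - [0,0,-0.0048]
    - [0,0,-0.0048]
    - [0,0,-0.0048]
    - [0,0,-0.0048]
    - [0,0,-0.0048]
    - [0,0,-0.0048]
    - [0,0,0]
  grip: [1,1,1,1,1,1,1]

```text
time: 7.02
position: [0.5647, -0.066, 0.2554]
orientation: [[0.058, 0.998, 0.001], [0.998, -0.058, -0.001], [-0.001, 0.001, -1.0]]
wrist_force: [-2.9, -5.0, -0.9]
finger_gap: 0.296
grasp_force: 59.5
```

```bash
python3 - <<'E'
from plant import env, read_camera
from h import *
import cv2
c=read_camera("top"); f=c["frame"][120:300,290:420,::-1]
cv2.imwrite("pics/t2.png",cv2.resize(f,None,fx=3.3,fy=3.3,interpolation=cv2.INTER_CUBIC))
s=env.observe(); print(s["position"],s["wrist_force"],s["ft_torque"],knob(.14,.2),knob(-.05,.2))
E
```

```text
[ 0.56458869 -0.06599633  0.255387  ] [-1.94638034 -4.68339365 -1.23415043] [-0.9414572   0.30772811  0.29436928] (array([ 0.56441062, -0.06583936,  0.26515929]), np.float64(-3.221409131831521)) (array([ 0.60468935, -0.07187102,  0.26515929]), np.float64(7.664788975654119))
```

View pics/t2.png

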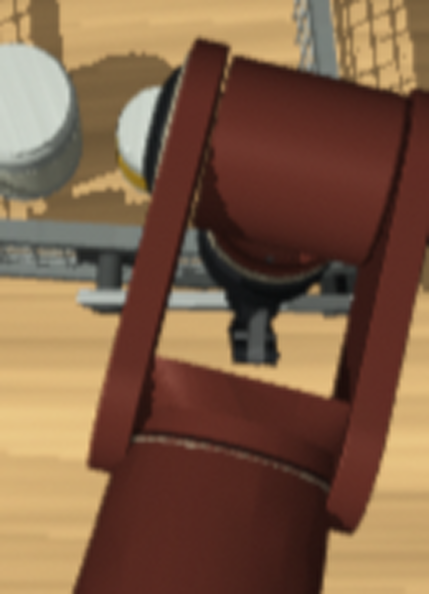

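The top view is mostly hidden by the arm, but the bar at (90–350,300) lies near parallel to the pen front. The gate is at about 0.14. I'll continue slowly.

Call:
arm_command:
  xyz:
    - [-0.02,0.035,0]
    - [-0.006,0.035,0]
    - [-0.006,0.035,0]
    - [-0.006,0.035,0]
    - [0,0,0]
  dr:
    - [0,0,-0.0032]
    - [0,0,-0.0032]
    - [0,0,-0.0032]
    - [0,0,-0.0032]
    - [0,0,0]
  grip: [1,1,1,1,1]

```text
time: 7.7
position: [0.5805, -0.0707, 0.2543]
orientation: [[-0.023, 1.0, -0.002], [1.0, 0.023, -0.0], [-0.0, -0.002, -1.0]]
wrist_force: [-4.0, -3.2, -1.4]
finger_gap: 0.295
grasp_force: 59.5
```

Call:
arm_command:
  xyz:
    - [-0.003,0.0175,0]
    - [-0.003,0.0175,0]
    - [0,0,0]
  dr:
    - [0,0,-0.0016]
    - [0,0,-0.0016]
    - [0,0,0]
  grip: [1,1,1]

```text
time: 8.07
position: [0.5845, -0.0714, 0.2543]
orientation: [[-0.043, 0.999, -0.003], [0.999, 0.043, -0.0], [-0.0, -0.003, -1.0]]
wrist_force: [-5.5, -3.3, -1.4]
finger_gap: 0.294
grasp_force: 59.5
```

Call:
arm_command:
  xyz:
    - [-0.003,0.0175,0]
    - [-0.003,0.0175,0]
    - [0,0,0]
  dr:
    - [0,0,-0.0016]
    - [0,0,-0.0016]
    - [0,0,0]
  grip: [1,1,1]

```text
time: 8.45
position: [0.5887, -0.072, 0.2543]
orientation: [[-0.063, 0.998, -0.003], [0.998, 0.063, -0.0], [-0.0, -0.003, -1.0]]
wrist_force: [-6.0, -4.2, -0.9]
finger_gap: 0.291
grasp_force: 59.5
```

Call:
arm_command:
  xyz:
    - [-0.003,0.0175,0]
    - [-0.003,0.0175,0]
    - [0,0,0]
  dr:
    - [0,0,-0.0016]
    - [0,0,-0.0016]
    - [0,0,0]
  grip: [1,1,1]

```text
time: 8.82
position: [0.5928, -0.0725, 0.2543]
orientation: [[-0.083, 0.997, -0.003], [0.997, 0.083, -0.001], [-0.0, -0.003, -1.0]]
wrist_force: [-5.8, -3.1, -0.8]
finger_gap: 0.294
grasp_force: 59.5
```

Call:
arm_command:
  xyz:
    - [-0.0025,0.0175,0]
    - [-0.001,0.009,0]
    - [0,0,0]
  dr:
    - [0,0,-0.0016]
    - [0,0,-0.0008]
    - [0,0,0]
  grip: [1,1,1]

```text
time: 9.2
position: [0.5959, -0.0728, 0.2544]
orientation: [[-0.098, 0.995, -0.003], [0.995, 0.098, -0.001], [-0.001, -0.003, -1.0]]
wrist_force: [-6.1, -5.0, -1.8]
finger_gap: 0.294
grasp_force: 59.5
```

Call:
arm_command:
  xyz:
    - [-0.0025,0.0175,0]
    - [0,0,0]
  dr:
    - [0,0,-0.0016]
    - [0,0,0]
  grip: [1,1]

```text
time: 9.45
position: [0.598, -0.073, 0.2544]
orientation: [[-0.108, 0.994, -0.003], [0.994, 0.108, -0.001], [-0.001, -0.003, -1.0]]
wrist_force: [-7.1, -5.6, -1.0]
finger_gap: 0.294
grasp_force: 59.5
```

Call:
arm_command:
  xyz:
    - [-0.0015,0.01,0]
    - [0,0,0]
  dr:
    - [0,0,-0.0009]
    - [0,0,0]
  grip: [1,1]

```text
time: 9.7
position: [0.5992, -0.0731, 0.2544]
orientation: [[-0.114, 0.994, -0.003], [0.994, 0.114, -0.001], [-0.001, -0.004, -1.0]]
wrist_force: [-6.6, -5.4, -0.7]
finger_gap: 0.302
grasp_force: 59.6
```

Call:
arm_command:
  xyz:
    - [-0.0015,0.01,0]
    - [0,0,0]
  dr:
    - [0,0,-0.0009]
    - [0,0,0]
  grip: [1,1]

```text
time: 9.95
position: [0.6003, -0.0731, 0.2544]
orientation: [[-0.119, 0.993, -0.004], [0.993, 0.119, -0.001], [-0.001, -0.004, -1.0]]
wrist_force: [-7.8, -5.9, -0.3]
finger_gap: 0.294
grasp_force: 59.6
```

Call:
arm_command:
  xyz:
    - [-0.0015,0.01,0]
    - [0,0,0]
  dr:
    - [0,0,-0.0009]
    - [0,0,0]
  grip: [1,1]

```text
time: 10.2
position: [0.6015, -0.0732, 0.2544]
orientation: [[-0.125, 0.992, -0.004], [0.992, 0.125, -0.001], [-0.001, -0.004, -1.0]]
wrist_force: [-7.8, -4.9, -0.2]
finger_gap: 0.292
grasp_force: 59.6
```

Call:
arm_command:
  xyz:
    - [-0.001,0.01,0]
    - [0,0,0]
  dr:
    - [0,0,-0.0009]
    - [0,0,0]
  grip: [1,1]

```text
time: 10.45
position: [0.6027, -0.0733, 0.2544]
orientation: [[-0.13, 0.991, -0.004], [0.991, 0.13, -0.002], [-0.001, -0.004, -1.0]]
wrist_force: [-8.6, -5.3, 0.3]
finger_gap: 0.301
grasp_force: 59.6
```

Call:
arm_command:
  xyz:
    - [-0.001,0.01,0]
    - [0,0,0]
  dr:
    - [0,0,-0.0009]
    - [0,0,0]
  grip: [1,1]

```text
time: 10.7
position: [0.6039, -0.0733, 0.2544]
orientation: [[-0.136, 0.991, -0.004], [0.991, 0.136, -0.002], [-0.001, -0.004, -1.0]]
wrist_force: [-7.2, -4.9, -0.3]
finger_gap: 0.294
grasp_force: 59.6
```

Call:
arm_command:
  xyz:
    - [-0.001,0.01,0]
    - [0,0,0]
  dr:
    - [0,0,-0.0009]
    - [0,0,0]
  grip: [1,1]

```text
time: 10.95
position: [0.6051, -0.0733, 0.2545]
orientation: [[-0.141, 0.99, -0.004], [0.99, 0.141, -0.002], [-0.001, -0.004, -1.0]]
wrist_force: [-7.5, -5.5, -0.5]
finger_gap: 0.297
grasp_force: 59.6
```

Call:
arm_command:
  xyz:
    - [-0.001,0.008,0]
    - [0,0,0]
  dr:
    - [0,0,-0.0007]
    - [0,0,0]
  grip: [1,1]

```text
time: 11.2
position: [0.606, -0.0733, 0.2545]
orientation: [[-0.146, 0.989, -0.004], [0.989, 0.146, -0.002], [-0.001, -0.004, -1.0]]
wrist_force: [-8.3, -6.4, -0.1]
finger_gap: 0.297
grasp_force: 59.6
```

```bash
python3 - <<'E'
from plant import env, read_camera
import cv2
a=read_camera("scene")["frame"][130:230,240:370,::-1]
b=read_camera("wrist")["frame"][:,:,::-1]
import numpy as np
a=cv2.resize(a,(520,400),interpolation=cv2.INTER_CUBIC); b=cv2.resize(b,(280,175))
c=np.zeros((400,800,3),np.uint8); c[:,:520]=a; c[:175,520:]=b
cv2.imwrite("pics/s3.png",c); s=env.observe(); print(s["wrist_force"],s["ft_torque"])
E
```

```text
[-8.11155956 -5.78939047 -0.94461495] [-1.12493612  1.09867639  0.13833902]
```

View pics/s3.png

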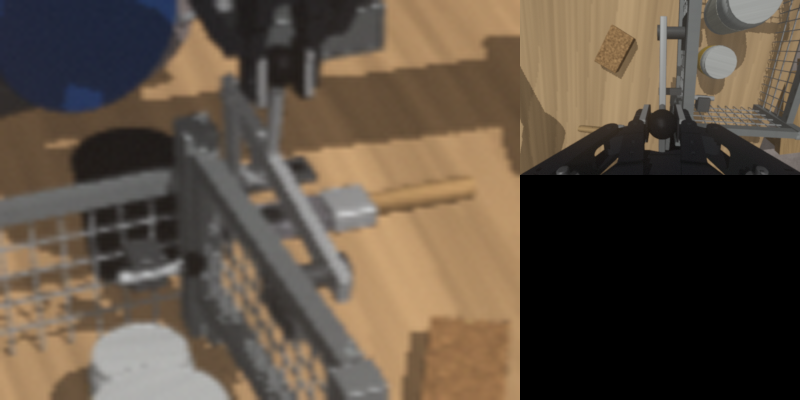

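The picture shows the raised bar (345,280)→(240,110) with its free end close to the back wall at (230,90). I'll keep feeling for the wall.

Call:
arm_command:
  xyz:
    - [-0.0005,0.008,0]
    - [0,0,0]
  dr:
    - [0,0,-0.0007]
    - [0,0,0]
  grip: [1,1]

```text
time: 11.55
position: [0.6061, -0.0734, 0.2545]
orientation: [[-0.15, 0.989, -0.006], [0.989, 0.15, -0.002], [-0.001, -0.007, -1.0]]
wrist_force: [-11.9, -5.6, 1.2]
finger_gap: 0.295
grasp_force: 59.8
```

Call:
arm_command:
  xyz:
    - [-0.0005,0.008,0]
    - [0,0,0]
  dr:
    - [0,0,-0.0007]
    - [0,0,0]
  grip: [1,1]

```text
time: 11.8
position: [0.6062, -0.0734, 0.2544]
orientation: [[-0.154, 0.988, -0.009], [0.988, 0.154, -0.002], [-0.001, -0.009, -1.0]]
wrist_force: [-15.6, -4.9, 1.4]
finger_gap: 0.294
grasp_force: 60.0
```

The back wall is felt at about TCP x = 0.606: force rose from 8 to 15.6 N, so roughly 6 N is on the catch. I'll ease off slightly and lower the bar along its arc.

Call:
arm_command:
  xyz:
    - [0,-0.004,0]
    - [-0.021,0,0.02]
    - [-0.021,0,0.02]
    - [-0.0205,0,0.0205]
    - [-0.0205,0,0.0205]
  dr:
    - [0,0,0]
    - [0,0,0]
    - [0,0,0]
    - [0,0,0]
    - [0,0,0]
  grip: [1,1,1,1,1]

```text
time: 12.42
position: [0.6075, -0.0824, 0.2457]
orientation: [[-0.154, 0.988, -0.008], [0.988, 0.154, 0.0], [0.001, -0.008, -1.0]]
wrist_force: [-17.7, -2.7, 5.3]
finger_gap: 0.294
grasp_force: 60.3
```

Call:
arm_command:
  xyz:
    - [0,-0.008,0]
    - [-0.019,0,0.022]
    - [-0.019,0,0.022]
    - [0,0,0]
  dr:
    - [0,0,0]
    - [0,0,0]
    - [0,0,0]
    - [0,0,0]
  grip: [1,1,1,1]

```text
time: 12.92
position: [0.608, -0.0873, 0.2402]
orientation: [[-0.154, 0.988, -0.006], [0.988, 0.154, -0.0], [0.001, -0.006, -1.0]]
wrist_force: [-12.5, -4.1, 3.4]
finger_gap: 0.292
grasp_force: 60.1
```

Call:
arm_command:
  xyz:
    - [-0.0185,0,0.022]
    - [-0.0185,0,0.022]
    - [0,0,0]
    - [0,0,0]
  dr:
    - [0,0,0]
    - [0,0,0]
    - [0,0,0]
    - [0,0,0]
  grip: [1,1,1,1]

```text
time: 13.42
position: [0.6086, -0.0914, 0.2352]
orientation: [[-0.154, 0.988, -0.006], [0.988, 0.154, 0.0], [0.001, -0.006, -1.0]]
wrist_force: [-12.9, -3.5, 4.8]
finger_gap: 0.295
grasp_force: 60.2
```

```bash
python3 - <<'E'
from plant import env, read_camera
from h import *
import cv2
a=read_camera("scene")["frame"][130:230,240:370,::-1]
cv2.imwrite("pics/s4.png",cv2.resize(a,(650,500),interpolation=cv2.INTER_CUBIC)); s=env.observe(); print(s["position"],s["wrist_force"],s["ft_torque"],knob(-.057,0)[0])
E
```

```text
[ 0.60856164 -0.09141133  0.23513778] [-15.4135193   -3.76350929   5.33765414] [-0.32567328  1.87659688 -0.04595318] [ 0.6088673  -0.09083716  0.245     ]
```

View pics/s4.png

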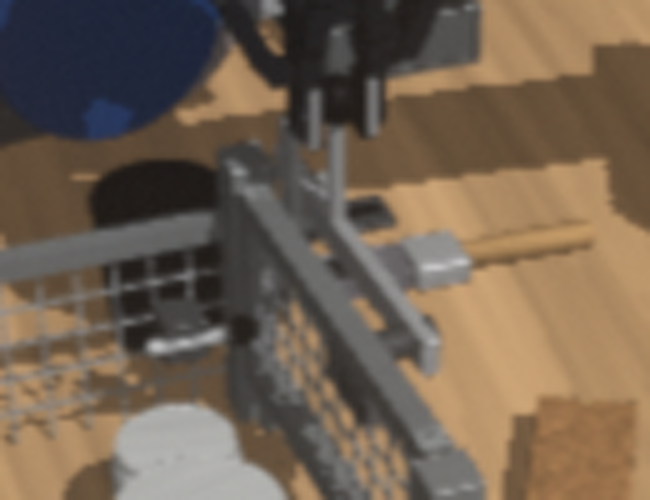

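The bar looks level, with its end between tooth and wall near (325,205). The TCP height of 0.235 matches the grasp at rest. I'll seat it lightly, release and rise.

Call:
arm_command:
  xyz:
    - [0,0,0.006]
    - [0,0,0]
    - [0,0,0]
    - [0,0,0]
    - [0,0,0]
    - [0,0,0]
  dr:
    - [0,0,0]
    - [0,0,0]
    - [0,0,0]
    - [0,0,0]
    - [0,0,0]
    - [0,0,0]
  grip: [1,1,0.3,0.2,0.2,0.2]

```text
time: 14.22
position: [0.611, -0.0909, 0.234]
orientation: [[-0.155, 0.988, 0.001], [0.988, 0.155, 0.0], [0.0, 0.001, -1.0]]
wrist_force: [-0.1, 0.6, 0.2]
finger_gap: 0.801
grasp_force: 0.0
```

Call:
arm_command:
  xyz:
    - [0,0,-0.1]
    - [0,0,-0.3]
    - [0,0,-0.4]
    - [0,0,-0.4]
    - [-0.3,-0.3,0]
    - [-0.3,-0.3,0]
    - [-0.3,-0.3,0]
    - [0,0,0]
  dr:
    - [0,0,0]
    - [0,0,0]
    - [0,0,0]
    - [0,0,0]
    - [0,0,0]
    - [0,0,0]
    - [0,0,0]
    - [0,0,0]
  grip: [0.2,0.2,0.2,0.2,0.2,0.2,0.2,0.2]

```text
time: 15.22
position: [0.5194, -0.2168, 0.3791]
orientation: [[-0.151, 0.989, 0.001], [0.989, 0.151, -0.001], [-0.001, 0.001, -1.0]]
wrist_force: [0.8, 0.0, -0.0]
finger_gap: 0.799
grasp_force: 0.0
```

```bash
python3 - <<'E'
from plant import env, read_camera
import cv2,numpy as np
a=read_camera("scene")["frame"][120:240,230:380,::-1]
b=read_camera("top")["frame"][130:270,250:420,::-1]
a=cv2.resize(a,(400,320),interpolation=cv2.INTER_CUBIC); b=cv2.resize(b,(389,320),interpolation=cv2.INTER_CUBIC)
cv2.imwrite("pics/s5.png",np.hstack([a,b])); s=env.observe(); print(s["time"],s["position"],s["wrist_force"],s["finger_gap"])
E
```

```text
15.325 [ 0.52075124 -0.21467602  0.3787072 ] [-0.43278891 -0.59075356 -0.68231494] 0.7983700933853337
```

View pics/s5.png

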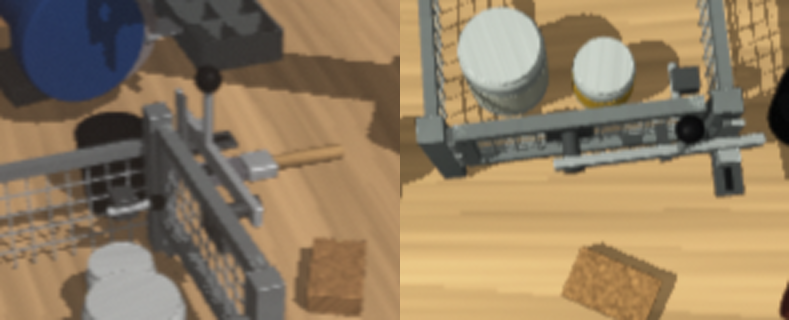

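The gate stands shut with the bar in the catch, and the knob is at (208,79) scene and (689,129) top in the crops. I'll check its height, then hand in.

```bash
python3 - <<'E'
from plant import env
from h import *
p,e=tri(("scene",208/2.667+230-.3,79/2.667+120-.3),("top",289/2.288+250-.3,129/2.286+130-.3)); print(p,e,knob(-.045)[0])
if abs(p[2]-.245)<.004: print(env.close_job())
E
```

```text
[ 0.60463891 -0.09165496  0.24596705] 0.0013415901113521102 [ 0.60606785 -0.09073237  0.245     ]
the job is handed in; nothing more can be done
None
```

The gate is shut and held by the latch bar, which lies down behind the tooth. The arm is clear of everything and the job is handed in; the hand-in returned no verdict.

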